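Slide the cooling stone into its tray recess

TASK

The grey soapstone disc that keeps the butter cool has been set down loose on the birch tray, beside its round recess. Push it along the tray with the fingertips, never lifting it, until it drops into the recess and lies flat and flush with the tray floor. Leave the tray where it stands and do not disturb the egg cup on it, nor the butter bell, the sugar shaker and the pepper mill on the table.

Things in the scene. Friction and masses are not known exactly. Their poses are not given: they have to be found in the camera images.
- stone: the loose soapstone disc, dark grey, round and flat: 90 mm across, 10 mm thick, edges rounded 1.5 mm, about 0.19 kg. Origin: centre of its underside, z up through the disc. At the start it lies flat on the tray floor, its centre 100 to 150 mm from the centre of the recess.
- recess (a point): centre of the floor of the round recess in the tray, axes as the tray's, z up. The recess is 95 mm across and 10 mm deep with upright walls, lined dark brown, with a 24 mm push-out hole in its floor. The tray floor around it is 10 mm above this point: a disc seated here is level with the tray floor, its origin at this point, with 2.5 mm of play all round.
- tray: loose birch tray, 280 mm (its x) by 400 mm (its y), about 1.6 kg, standing on the table at any yaw. Origin: centre of the underside, on the table; the flat tray floor is 20 mm higher. Rims 12 mm thick: long sides 44 mm, end walls with hand slots 64 mm above the origin. Recess at x 0, y -60 mm; the disc starts in the +y half, 60 mm or more clear of the end wall. A sideways push of several newtons slides the tray.
- egg_cup: empty stainless steel egg cup, 47 mm across, 60 mm tall, standing on the tray between the recess and the -y end wall. Origin: centre of its foot, z up.
- butter_bell: closed white porcelain butter bell with a blue band and a knob, 102 mm across, 105 mm tall, standing on the table beside the tray. Origin: centre of its underside, z up.
- sugar_shaker: blue glass sugar shaker with a steel cap and pouring tube, 74 mm across, 156 mm tall, standing on the table beside the tray. Origin: centre of its underside, z up.
- pepper_mill: pepper mill with a steel button on top, 48 mm across, 194 mm tall, standing on the table beside the tray. Origin: centre of its underside, z up.
Not all that is in view belongs to the job. Of the things like the butter_bell, leave any that is orange; of the rest the smaller one is meant.

How it is judged:
By the outcome, as a careful person would: the job done as asked, in the order asked, and still so for the second after the job is handed in, with the robot touching nothing.
It also fails if it takes over 40 s, if anything falls off the work surface, if the arm or the gripper's body presses on something with over 40 N, if the wrist force passes 120 N, or if a joint passes its speed limit or range.

ROBOT

A 6-joint arm with a two-finger parallel gripper is mounted at the origin on the work surface. World frame = base frame: x ahead of the robot, y to its left, z up, the work surface at z = 0. Lengths are in mm, angles in rad, forces in N, time in s.
With the tool pointing down it reaches from about 250 to 725 mm from the base axis. Payload 4 kg.
Tool frame: the origin (TCP) lies midway between the tips of the shut fingers; the grasp point (between the pads) lies 19 mm behind it; z points along the fingers, y is the direction in which the jaws open and shut (so a half turn about z gives the same grasp; the last joint's range is limited). The gripper opens to 85 mm and grips with 20 to 120 N. Pads are 22 mm wide; open, the fingers measure 114 mm over their backs; the gripper's body (76 mm by 85 mm) begins 54 mm behind the grasp point. The pads swing forward as they close: fully open they stand 13 mm farther back than shut.
Start: joints at [1.252, 0.241, 0.005, 1.335, 0, 1.571], TCP at [156.712, 474.806, 231.306] pointing down, gripper open.
Joint ranges: [-2.72, 2.72], [-1.05, 1.87], [-1.09, 1.28], [-1.99, 2.15], [-1.42, 1.44], [-3.14, 3.14]. Speed limits (rad/s): [2.79, 2.79, 3.14, 3.14, 3.14, 3.14].

INTERFACE

Orientations are given as a rotation vector (axis times angle).
In Python, from rig import telemetry, imaging, manip gives the robot as it stands.
- The arm moves only by the shell command python3 -m pendant 'ROWS' [FORCE]. ROWS is JSON, a list of rows, each a list of 3 entries, a list of its own where there are three numbers: the turn, a rotation vector about the tool's x, y, z in degrees, then the shift along the tool's x, y, z in mm, then the opening, from 0 (shut) to 1 (fully open). A call has 1 to 12 rows; each row is the pose to reach, as a shift and turn from the pose measured when the call began, along the tool's axes at that moment; what a row does not reach only later rows make up. A row lasts 1/8 s, in which the tool goes at most 62.5 mm and 10.7 degrees, less where a joint would pass 70% of its speed; a pose out of reach is approached as far as the arm can. A call with a gripper value outside its range is refused whole. The fingers move at their own pace and stop on an object; FORCE is the grip in N (left out, the last holds). Time passes only in rows, so rows that repeat a pose let the fingers close. It gives the time, the measured TCP pose, the force and the opening at its end, in the units of the state.
- telemetry.state(): the state, without advancing time (a new reading comes with each control period).
- imaging.grab_frame(name): name is "scene" or "top" or "wrist"; returns the picture (400x640x3 uint8, red, green, blue); there is no depth.
- imaging.get_calibration(name): a dict with "K" (3x3 intrinsics, pixels), "T" (4x4, takes a point from camera to world coordinates). Camera axes: x right, y down, z forward; pixel columns grow to the right and rows downward; lengths in mm; the calibration is good to about 2 mm. A picture is of the moment at which its call begins: read the wrist's pose just before it. get_calibration takes no time and is no camera call; for the wrist camera it gives the pose at the moment of the call.
- manip.job_done(): hands the job in, once; it reports no verdict.
The state is a dict: "clock": time; "joints": joint angles; "joint_vel": joint speeds; "joint_efforts": joint torques, N m; "ee_pos": TCP position; "tcp_rot": TCP orientation; "ft_force": force on the tool from outside, world axes, zero at the start; "moment": the same for the moment, N m; "finger_gap": opening from 0.0 (shut) to 1.0 (fully open).
Only numpy, scipy, OpenCV 4.12 (cv2) and the standard library are available. Lean on these libraries where they do the work, as an engineer would, in place of code of your own. Each camera call takes 0.05 s, during which the arm holds its last target.

## Working session

There is one attempt and no reset: what is moved stays moved. The work goes in short steps, Python scripts to look and compute and a shell command to move; the robot and the scene stay as the last step left them, time stands still between calls to the robot, and variables do not carry over. Pictures are saved under pics/ and viewed, and the job is handed in when it is done.

```bash
mkdir -p pics; ls; python3 - <<'E'
from rig import telemetry, imaging
import cv2
print(telemetry.state())
for n in ("top","scene"):
    im=imaging.grab_frame(n); cv2.imwrite(f"pics/{n}0.png",im[:,:,::-1])
    c=imaging.get_calibration(n); print(n,c["K"],c["T"])
E
```

```text
pics
{'clock': 0.0, 'joints': array([1.25200599e+00, 2.41441815e-01, 3.73660635e-03, 1.33517505e+00,
       2.01595223e-05, 1.57080348e+00]), 'joint_vel': array([-0.00037434, -0.00030787,  0.00049256, -0.00116321, -0.00019876,
       -0.0007042 ]), 'joint_efforts': array([ 6.37088324e-04, -3.72315216e+01,  2.52409494e+01,  1.69794029e-02,
        6.71223461e-05,  6.44091841e-06]), 'ee_pos': array([156.50997929, 474.22402608, 230.40326008]), 'tcp_rot': array([-0.49859215, -3.1014185 ,  0.00322655]), 'ft_force': array([ 1.23129848,  0.24416467, -0.9166641 ]), 'moment': array([-0.01473428, -0.00149104, -0.0035728 ]), 'finger_gap': 1.0010130828398187}
top [[420.19463387   0.         319.34231237]
 [  0.         420.19463387 192.79777657]
 [  0.           0.           1.        ]] [[-3.18020906e-03 -9.94029304e-01  1.09067083e-01  3.95029853e+02]
 [-9.99848558e-01  1.29463216e-03 -1.73546873e-02  2.64166622e+01]
 [ 1.71098660e-02 -1.09105758e-01 -9.93882884e-01  1.19699719e+03]
 [ 0.00000000e+00  0.00000000e+00  0.00000000e+00  1.00000000e+00]]
scene [[496.33238572   0.         311.19007021]
 [  0.         496.33238572 196.50310541]
 [  0.           0.           1.        ]] [[-5.29309045e-01  6.98584831e-01 -4.81467723e-01  1.31555768e+03]
 [ 8.48428598e-01  4.35208978e-01 -3.01267423e-01  4.76819627e+02]
 [-9.21776153e-04 -5.67954557e-01 -8.23059397e-01  1.36133210e+03]
 [ 0.00000000e+00  0.00000000e+00  0.00000000e+00  1.00000000e+00]]
```

View pics/top0.png

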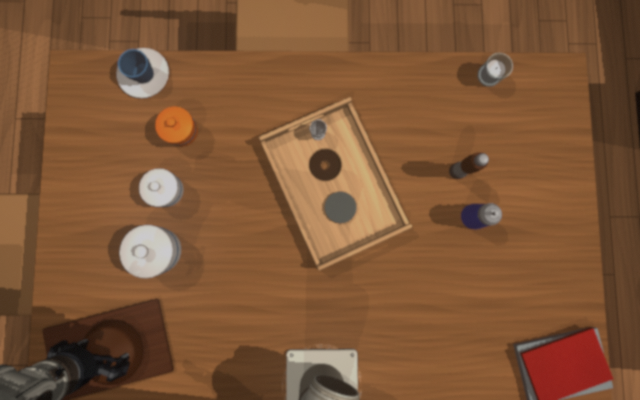

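View pics/scene0.png

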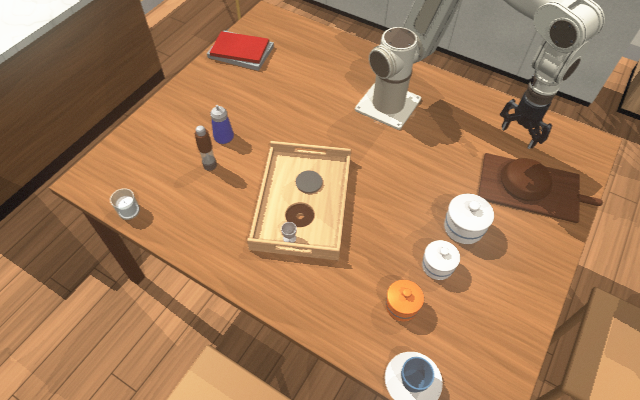

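The top view shows the tray, with the stone at about (340,207), the recess at (325,165) and the egg cup at (317,128). There are three bell-like pots: orange (174,125), small white (159,187) and large white (150,250). The small white one is the butter bell, and all of them stand well clear of the tray. I'll enlarge the tray to measure it.

```bash
python3 - <<'E'
import cv2
im=cv2.imread("pics/top0.png")
cv2.imwrite("pics/top0c.png",cv2.resize(im[90:280,240:430],(760,760)[:2],interpolation=cv2.INTER_CUBIC)[:600*2])
c=im[95:275,240:430]; cv2.imwrite("pics/top0c.png",cv2.resize(c,None,fx=3.3,fy=3.3,interpolation=cv2.INTER_CUBIC))
c=im[150:270,100:220]; cv2.imwrite("pics/bell.png",cv2.resize(c,None,fx=4,fy=4,interpolation=cv2.INTER_CUBIC))
E
```

```text
(no output)
```

View pics/top0c.png

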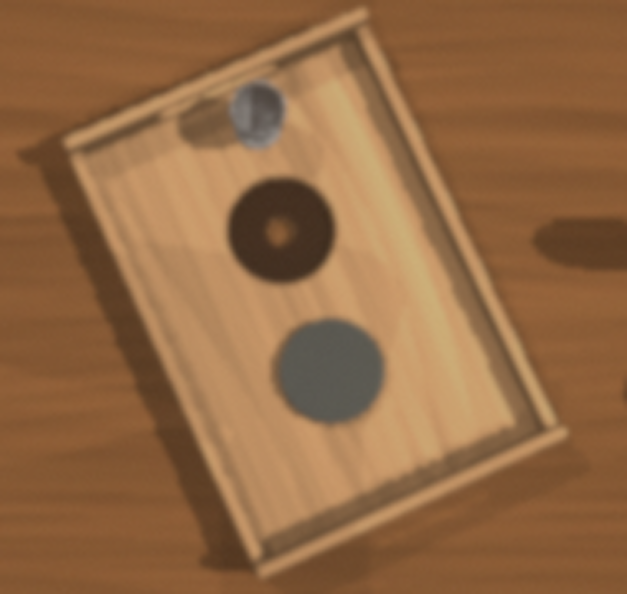

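View pics/bell.png

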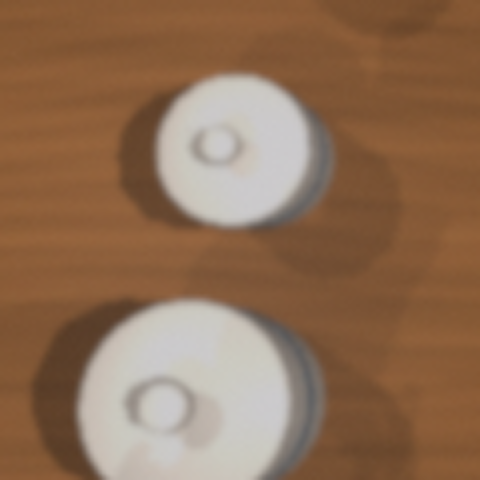

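The crop shows the stone at (330,371), the recess rim at (282,230) and the egg cup rim at (257,112). The tray's outer corners are at (66,143), (363,12), (567,432) and (260,575). Next I'll turn these into world coordinates.

```bash
cat > h.py <<'E'
import numpy as np
def ray(c,uv,z):
    K,T=np.array(c["K"]),np.array(c["T"])
    d=T[:3,:3]@np.linalg.solve(K,[uv[0],uv[1],1.]); o=T[:3,3]
    return o+d*(z-o[2])/d[2]
def proj(c,p):
    K,T=np.array(c["K"]),np.array(c["T"])
    q=K@(T[:3,:3].T@(np.asarray(p,float)-T[:3,3])); return q[:2]/q[2]
E
python3 - <<'E'
from h import *
from rig import imaging, telemetry
import cv2
c=imaging.get_calibration("top"); im=cv2.imread("pics/top0.png")
roi=np.zeros(im.shape[:2],np.uint8)
g=cv2.cvtColor(im,cv2.COLOR_BGR2HSV)
def blob(mask,x,y,r):
    n,l,s,ce=cv2.connectedComponentsWithStats(mask.astype(np.uint8)[y-r:y+r,x-r:x+r])
    i=1+np.argmax(s[1:,4]); cnt,_=cv2.findContours((l==i).astype(np.uint8),cv2.RETR_EXTERNAL,cv2.CHAIN_APPROX_NONE)
    e=cv2.fitEllipse(max(cnt,key=len)); return (e[0][0]+x-r,e[0][1]+y-r),e[1]
st=blob((g[...,1]<70),340,207,22); rc=blob(g[...,2]<90,325,165,20)
print(st,rc)
S=ray(c,st[0],30);R=ray(c,rc[0],20);print("stone",S,"rec",R,np.linalg.norm((S-R)[:2]))
print("pred dia px",90*420/1170)
cr=lambda u,v:(240+u/3.3,95+v/3.3)
P=[ray(c,cr(*q),64) for q in [(66,143),(363,12),(567,432),(260,575)]]
for p in P: print(p)
print([np.linalg.norm(P[i]-P[(i+1)%4]) for i in range(4)])
ce=sum(P)/4; yax=(P[2]+P[3]-P[0]-P[1])[:2]; yax/=np.linalg.norm(yax); print("centre",ce,"y ax",yax,"recess pred",ce[:2]-60*yax)
print("egg",ray(c,cr(257,112),60))
for n,uv,z in [("mill",(481,160),194),("mill base",(457,172),0),("shaker",(490,214),156)]: print(n,ray(c,uv,z))
E
```

```text
((339.9292812347412, 206.94134521484375), (29.389501571655273, 30.124666213989258)) ((324.8155117034912, 164.3664264678955), (29.26597023010254, 29.978153228759766))
stone [483.3729417 -51.2072608  30.       ] rec [605.40243118  -9.94028703  20.        ] 128.8183194513692
pred dia px 32.30769230769231
[669.99664111 169.09364724  64.        ]
[783.0623169  -79.59947895  64.        ]
[ 429.10631059 -242.78725412   64.        ]
[314.81877559   8.75831635  64.        ]
[np.float64(273.1887956304821), np.float64(389.7628822316815), np.float64(276.29117733616397), np.float64(389.6905624785669)]
centre [549.24601105 -36.13369237  64.        ] y ax [-0.90979069 -0.41506734] recess pred [603.83345255 -11.22965192]
egg [697.66422544  10.04972701  60.        ]
mill [ 585.04833911 -385.6492996   194.        ]
mill base [ 586.50666877 -393.70959908    0.        ]
shaker [ 455.46765891 -417.66531958  156.        ]
```

```bash
cat >> h.py <<'E'
from scipy.spatial.transform import Rotation as Ro
def togo(target, yaw_y=None):
    from rig import telemetry
    s=telemetry.state(); R=Ro.from_rotvec(s["tcp_rot"])
    print("clock",s["clock"],"tcp",s["ee_pos"].round(1),"f",s["ft_force"].round(2),"gap",round(s["finger_gap"],3))
    print("shift",R.inv().apply(np.asarray(target)-s["ee_pos"]).round(2))
    if yaw_y is not None:
        y=np.array([np.cos(yaw_y),np.sin(yaw_y),0]);z=np.array([0,0,-1.]);x=np.cross(y,z)
        print("turn",np.degrees((R.inv()*Ro.from_matrix(np.c_[x,y,z])).as_rotvec()).round(2))
E
python3 - <<'E'
from h import *
togo([421.8,-72,130],np.radians(108.6))
E
```

```text
clock 0.1 tcp [156.5 474.3 230.5] f [-0.03 -0.35  0.4 ] gap 1.003
shift [-423.13 -435.4   101.31]
turn [ -0.1   -0.04 -36.87]
```

```bash
python3 -m pendant '[[[0,0,-9],[-43,-44,0],0.5],[[0,0,-18],[-86,-88,0],0.5],[[0,0,-27],[-129,-132,0],0.5],[[0,0,-36.9],[-172,-176,0],0.5],[[0,0,-36.9],[-215,-220,0],0.5],[[0,0,-36.9],[-258,-264,0],0.5],[[0,0,-36.9],[-301,-308,0],0.5],[[0,0,-36.9],[-344,-352,20],0.5],[[0,0,-36.9],[-387,-396,50],0.5],[[0,0,-36.9],[-423,-435,90],0.5],[[0,0,-36.9],[-423,-435,101],0.5],[[0,0,-36.9],[-423,-435,101],0.5]]'
python3 - <<'E'
from h import *
from rig import imaging, telemetry
import cv2,pickle
togo([421.8,-72,130],np.radians(108.6))
for n in ("wrist","top"):
    c=imaging.get_calibration(n); im=imaging.grab_frame(n); cv2.imwrite(f"pics/{n}1.png",im[:,:,::-1]); pickle.dump(c,open(n+"1.pkl","wb"))
E
```

```text
clock: 1.6
ee_pos: [420.1, -72.3, 128.3]
tcp_rot: [0.503, -3.095, -0.0]
ft_force: [-0.2, 0.1, 1.8]
finger_gap: 0.499
clock 1.6 tcp [420.1 -72.3 128.3] f [-0.15  0.12  1.79] gap 0.499
shift [-1.68 -0.22 -1.72]
turn [ 0.07 -0.33 -0.13]
```

View pics/wrist1.png

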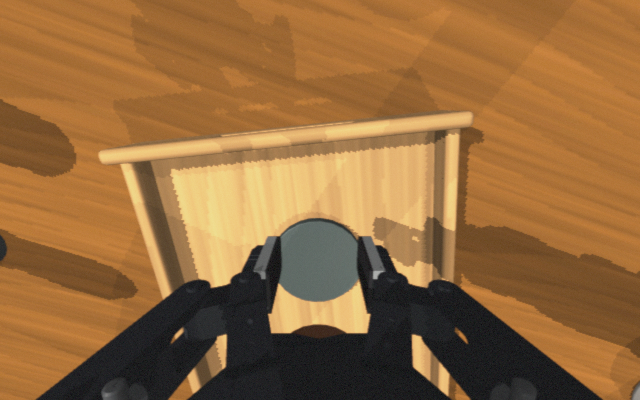

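View pics/top1.png

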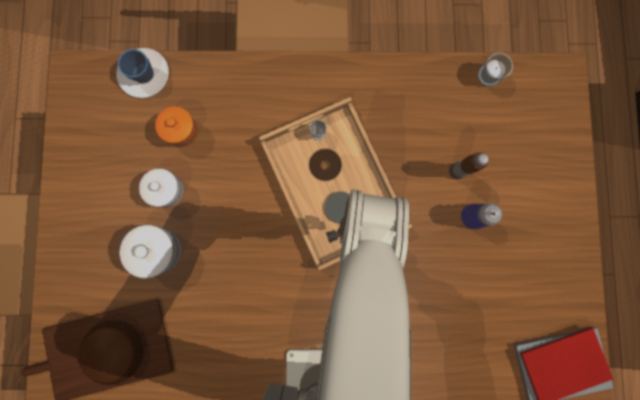

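The wrist view shows the stone at about (318,260), ahead of the fingers, with the recess edge peeking out at (320,330). I'll cross-check this against the top camera.

```bash
python3 - <<'E'
from h import *
import pickle
c=pickle.load(open("wrist1.pkl","rb"))
print(c["T"][:3,3], c["T"][:3,2])
print(ray(c,(318,260),30), [ray(c,u,30).round(1) for u in [(275,260),(361,260),(318,219),(318,301)]])
print("recess near edge",ray(c,(319,325),20), "expected", [605.4-47.5*.947,-10-47.5*.32])
print("stone pred",proj(c,[483.4,-51.2,30]))
E
```

```text
[348.99670738 -96.50026216 270.4409397 ] [ 0.2791775   0.09581374 -0.95544735]
[481.72076338 -52.31999004  30.        ] [array([494.9, -91.9,  30. ]), array([468.5, -12.7,  30. ]), array([441.2, -65.9,  30. ]), array([526.4, -37.4,  30. ])]
recess near edge [563.03144493 -24.0038095   20.        ] expected [560.4175, -25.200000000000003]
stone pred [318.54509009 261.77651473]
```

Both cameras agree within 2 mm. Descending behind the stone.

```bash
python3 -m pendant '[[[0,-0.3,0],[-1,0,45],0.5],[[0,-0.3,0],[-1,0,85],0.5],[[0,-0.3,0],[-1,0,100],0.5],[[0,-0.3,0],[-1,0,103],0.5],[[0,-0.3,0],[-1,0,103],0.5]]'
python3 - <<'E'
from h import *
from rig import imaging, telemetry
import cv2,pickle
togo([421.8,-72,22],np.radians(108.6))
n="wrist"
c=imaging.get_calibration(n); im=imaging.grab_frame(n); cv2.imwrite(f"pics/{n}2.png",im[:,:,::-1]); pickle.dump(c,open(n+"2.pkl","wb"))
E
```

```text
clock: 2.33
ee_pos: [423.2, -70.5, 28.6]
tcp_rot: [-0.51, 3.094, -0.001]
ft_force: [0.8, -0.1, -0.8]
finger_gap: 0.504
clock 2.325 tcp [423.2 -70.5  28.6] f [ 0.77 -0.1  -0.81] gap 0.504
shift [ 1.85 -0.92  6.61]
turn [-0.1   0.3   0.11]
```

View pics/wrist2.png

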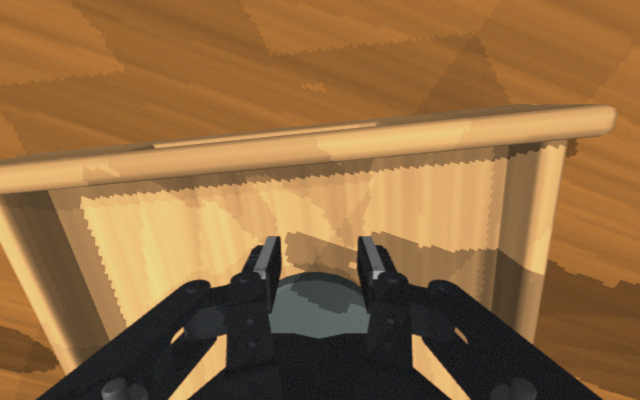

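```bash
python3 -m pendant '[[[0,0,0],[0,-1,4],0.5],[[0,0,0],[0,-1,7],0.5],[[0,0,0],[0,-1,7],0.5]]'; python3 -m pendant '[[[0,0,0],[0,0,2],0.5],[[0,0,0],[0,0,2],0.5]]'
```

```text
clock: 2.75
ee_pos: [423.6, -71.7, 21.7]
tcp_rot: [-0.509, 3.094, -0.001]
ft_force: [0.4, 0.1, 0.0]
finger_gap: 0.501
clock: 3.0
ee_pos: [423.4, -71.7, 19.5]
tcp_rot: [-0.509, 3.095, -0.001]
ft_force: [-0.8, 0.2, 0.1]
finger_gap: 0.503
```

```bash
python3 -m pendant '[[[0,0,0],[0,0,2],0.5],[[0,0,0],[0,0,2],0.5]]'; python3 -m pendant '[[[0,0,0],[0,0,2],0.5],[[0,0,0],[0,0,2],0.5]]'
```

```text
clock: 3.25
ee_pos: [423.6, -71.8, 18.1]
tcp_rot: [-0.509, 3.094, -0.001]
ft_force: [-1.0, 0.2, 8.0]
finger_gap: 0.5
clock: 3.5
ee_pos: [423.7, -71.8, 18.1]
tcp_rot: [-0.509, 3.094, -0.001]
ft_force: [-6.6, 0.6, 21.2]
finger_gap: 0.498
```

Touched the floor at TCP z 18.1. I'll rise 3 mm and start pushing along tool −x.

```bash
python3 -m pendant '[[[0,0,0],[0,0,-3],0.5],[[0,0,0],[0,0,-3],0.5],[[0,0,0],[-8,0,-3],0.5],[[0,0,0],[-16,0,-3],0.5],[[0,0,0],[-24,0,-3],0.5],[[0,0,0],[-32,0,-3],0.5],[[0,0,0],[-40,0,-3],0.5],[[0,0,0],[-48,0,-3],0.5],[[0,0,0],[-56,0,-3],0.5],[[0,0,0],[-63,0,-3],0.5],[[0,0,0],[-70,0,-3],0.5],[[0,0,0],[-70,0,-3],0.5]]'
python3 - <<'E'
from h import *
from rig import imaging, telemetry
import cv2,pickle
togo([604.5-50.8*.9475,-10.5-50.8*.32,20.8],np.radians(108.6))
for n in ("top","scene","wrist"):
    c=imaging.get_calibration(n); im=imaging.grab_frame(n); cv2.imwrite(f"pics/{n}3.png",im[:,:,::-1]); pickle.dump(c,open(n+"3.pkl","wb"))
a=cv2.imread("pics/top3.png")[95:275,240:430]; b=cv2.imread("pics/scene3.png")[130:270,230:370]
cv2.imwrite("pics/c3.png",np.hstack([cv2.resize(a,(420,398),interpolation=2),cv2.resize(b,(398,398),interpolation=2)])[:,:800])
E
```

```text
clock: 5.0
ee_pos: [490.9, -49.2, 21.7]
tcp_rot: [-0.509, 3.092, -0.002]
ft_force: [0.4, -0.2, 0.1]
finger_gap: 0.5
clock 5.0 tcp [490.9 -49.2  21.7] f [ 0.45 -0.24  0.09] gap 0.5
shift [-69.17   0.3    1.38]
turn [-0.13  0.43  0.09]
```

View pics/c3.png

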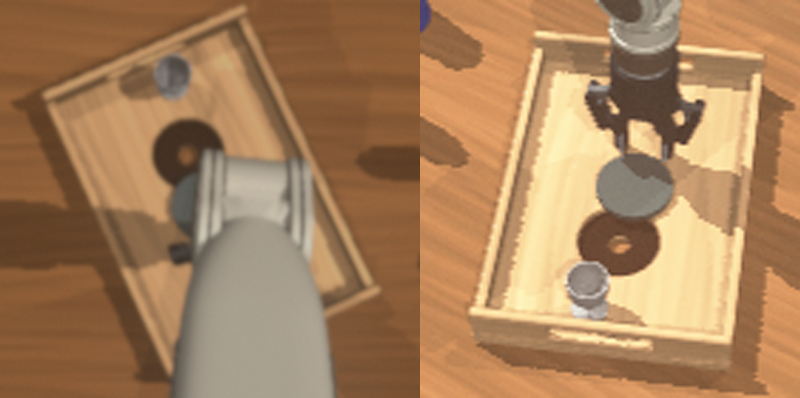

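View pics/wrist3.png

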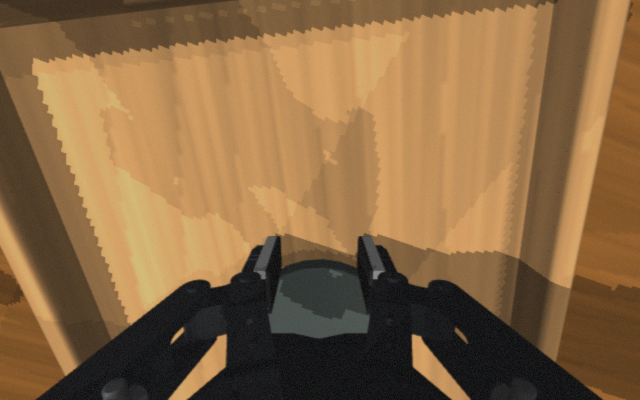

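The right crop (scene camera) shows the stone at about (635,185), touching the recess edge. The recess is at (618,243) and the fingers are behind the stone. Computing positions.

```bash
python3 - <<'E'
from h import *
import pickle,cv2
c=pickle.load(open("scene3.pkl","rb"))
im0=cv2.imread("pics/scene0.png")
f=lambda u,v:(230+(u-420)/2.843,130+v/2.843)
S=ray(c,f(635,185),30);R=ray(c,f(618.5,243),20);print(S,R)
u=np.array([.9475,.32]);l=np.array([-.32,.9475]); d=(R-S)[:2]; print("along",d@u,"lat",d@l)
d=S[:2]-[490.9,-49.2]; print("stone rel tcp",d@u,d@l)
a=cv2.imread("pics/scene3.png")
cv2.imwrite("pics/c3b.png",cv2.resize(a[160:260,255:355],None,fx=6,fy=6,interpolation=2))
E
```

```text
[541.55743833 -28.92422517  30.        ] [612.70603259  -5.99649532  20.        ]
along 74.75016661454882 lat -1.0435261362462105
stone rel tcp 54.48617076382847 3.0009163903959735
```

View pics/c3b.png

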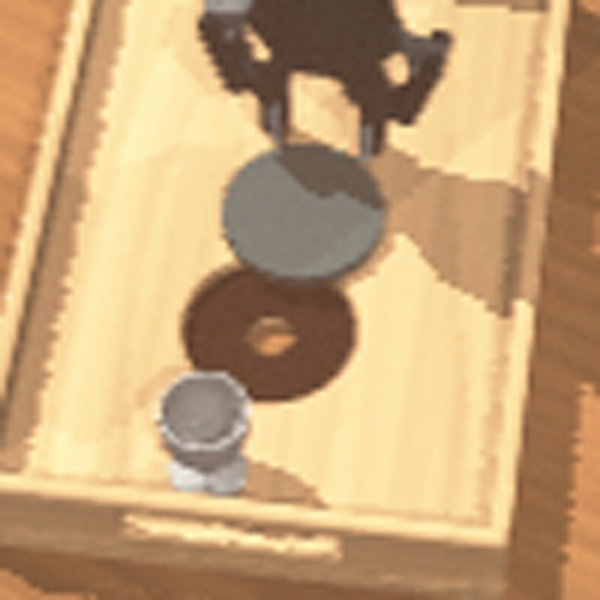

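```bash
python3 -m pendant '[[[0,0.4,0],[-6,0,0.5],0.5],[[0,0.4,0],[-12,0,1],0.5],[[0,0.4,0],[-18,0,1],0.5],[[0,0.4,0],[-24,0,1],0.5],[[0,0.4,0],[-30,0,1],0.5],[[0,0.4,0],[-35,0,1],0.5],[[0,0.4,0],[-40,0,1],0.5],[[0,0.4,0],[-44,0,1],0.5],[[0,0.4,0],[-48,0,1],0.5],[[0,0.4,0],[-52,0,1],0.5],[[0,0.4,0],[-52,0,1],0.5]]'
python3 - <<'E'
from h import *
from rig import imaging, telemetry
import cv2,pickle
togo([604.5-50.8*.9475,-10.5-50.8*.32,20.8],np.radians(108.6))
for n in ("scene",):
    im=imaging.grab_frame(n); cv2.imwrite(f"pics/{n}4.png",im[:,:,::-1])
a=cv2.imread("pics/scene4.png")
cv2.imwrite("pics/c4.png",cv2.resize(a[160:260,255:355],None,fx=6,fy=6,interpolation=2))
E
```

```text
clock: 6.52
ee_pos: [540.0, -32.5, 21.0]
tcp_rot: [-0.51, 3.099, -0.003]
ft_force: [0.0, -0.6, -0.1]
finger_gap: 0.503
clock 6.525 tcp [540.  -32.5  21. ] f [ 0.03 -0.61 -0.1 ] gap 0.503
shift [-17.34   0.24   0.26]
turn [-0.12  0.04  0.08]
```

View pics/c4.png

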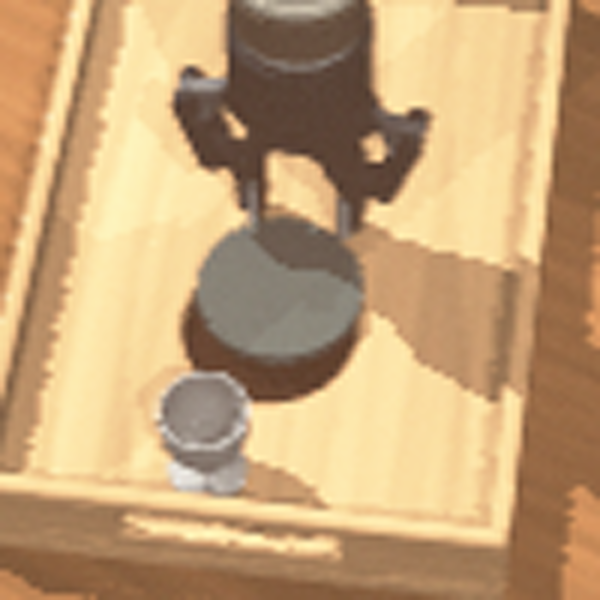

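The stone is tipping into the recess, centred, and the tray and egg cup have not moved. Continuing gently.

```bash
python3 -m pendant '[[[0,0,0],[-3,0,0],0.5],[[0,0,0],[-6,0,0],0.5],[[0,0,0],[-9,0,0],0.5],[[0,0,0],[-12,0,0],0.5],[[0,0,0],[-14,0,0],0.5],[[0,0,0],[-16,0,0],0.5],[[0,0,0],[-17,0,0],0.5],[[0,0,0],[-17,0,0],0.5]]'
python3 - <<'E'
from h import *
from rig import imaging, telemetry
import cv2,pickle
togo([604.5-50.8*.9475,-10.5-50.8*.32,20.8],np.radians(108.6))
for n in ("scene",):
    im=imaging.grab_frame(n); cv2.imwrite(f"pics/{n}5.png",im[:,:,::-1])
a=cv2.imread("pics/scene5.png")
cv2.imwrite("pics/c5.png",cv2.resize(a[160:260,255:355],None,fx=6,fy=6,interpolation=2))
E
```

```text
clock: 7.58
ee_pos: [556.4, -27.1, 21.2]
tcp_rot: [-0.51, 3.098, -0.003]
ft_force: [-0.4, -0.4, -0.6]
finger_gap: 0.5
clock 7.575 tcp [556.4 -27.1  21.2] f [-0.37 -0.44 -0.64] gap 0.5
shift [-0.1   0.31  0.36]
turn [-0.13  0.07  0.08]
```

View pics/c5.png

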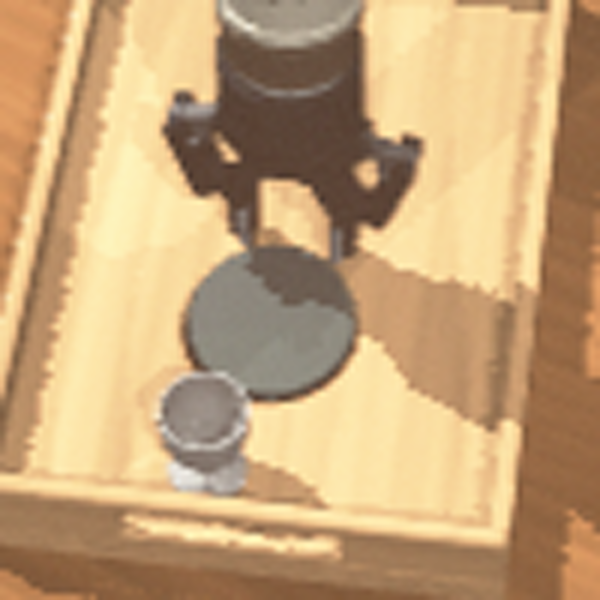

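The stone is nearly in, but its rear edge may still be on the rim. I'll push a few mm more and watch the force.

```bash
python3 -m pendant '[[[0,0,0],[-1,0,0],0.5],[[0,0,0],[-2,0,0],0.5],[[0,0,0],[-2.5,0,0],0.5],[[0,0,0],[-2.5,0,0],0.5]]'
python3 -m pendant '[[[0,0,0],[-1,0,0],0.5],[[0,0,0],[-2,0,0],0.5],[[0,0,0],[-2,0,0],0.5]]'
python3 - <<'E'
from h import *
from rig import imaging, telemetry
import cv2,pickle
for n in ("scene",):
    im=imaging.grab_frame(n); cv2.imwrite(f"pics/{n}6.png",im[:,:,::-1])
a=cv2.imread("pics/scene6.png")
cv2.imwrite("pics/c6.png",cv2.resize(a[160:260,255:355],None,fx=6,fy=6,interpolation=2))
E
```

```text
clock: 8.12
ee_pos: [558.9, -26.3, 21.3]
tcp_rot: [-0.51, 3.098, -0.003]
ft_force: [-1.0, -0.6, 0.0]
finger_gap: 0.499
clock: 8.5
ee_pos: [560.9, -25.6, 21.3]
tcp_rot: [-0.51, 3.098, -0.003]
ft_force: [-0.6, -0.0, 0.0]
finger_gap: 0.5
```

View pics/c6.png

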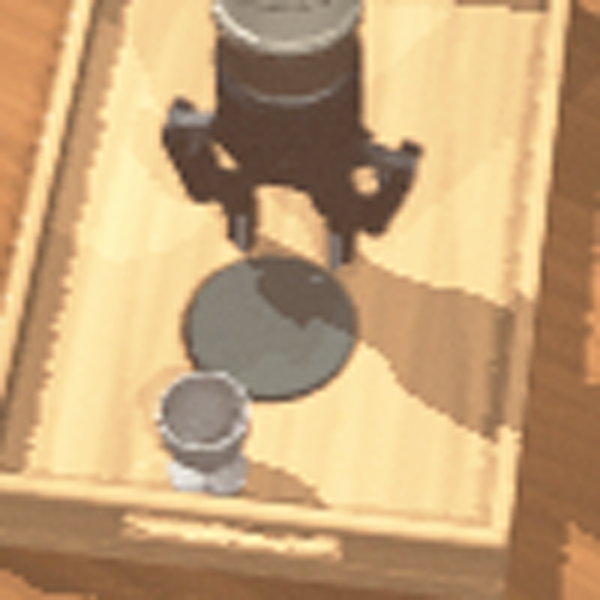

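It looks to have dropped in. Now I'll back off, lift, and inspect with all cameras.

```bash
python3 -m pendant '[[[0,0,0],[8,0,-3],0.5],[[0,0,0],[12,0,-30],0.5],[[0,0,0],[16,0,-80],0.5],[[0,0,0],[18,0,-130],0.5],[[0,0,0],[30,0,-170],0.5],[[0,0,0],[60,0,-170],0.5],[[0,0,0],[60,0,-170],0.5]]'
python3 - <<'E'
from h import *
from rig import imaging, telemetry
import cv2,pickle
for n in ("scene","wrist","top"):
    c=imaging.get_calibration(n); im=imaging.grab_frame(n); cv2.imwrite(f"pics/{n}7.png",im[:,:,::-1]); pickle.dump(c,open(n+"7.pkl","wb"))
a=cv2.imread("pics/scene7.png")
cv2.imwrite("pics/c7.png",cv2.resize(a[160:260,255:355],None,fx=6,fy=6,interpolation=2))
E
```

```text
clock: 9.43
ee_pos: [501.7, -45.1, 192.0]
tcp_rot: [-0.508, 3.098, -0.003]
ft_force: [-0.4, 0.5, -0.5]
finger_gap: 0.502
```

View pics/c7.png

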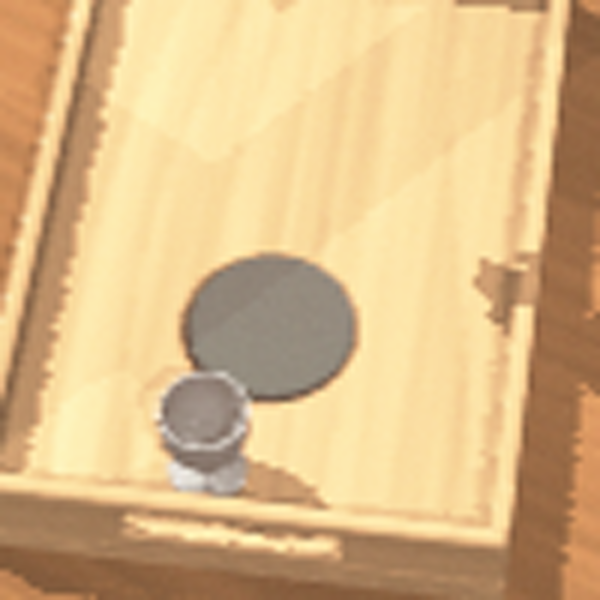

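View pics/wrist7.png

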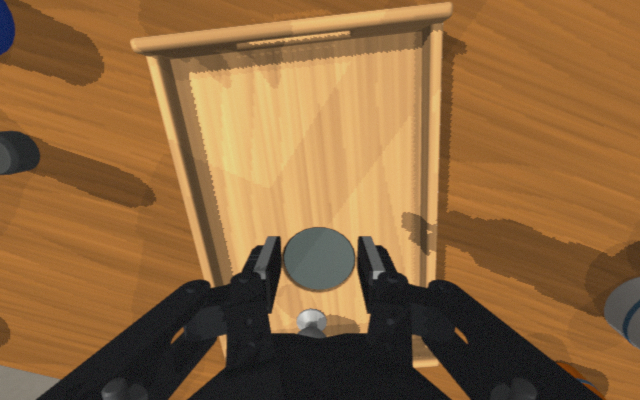

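View pics/top7.png

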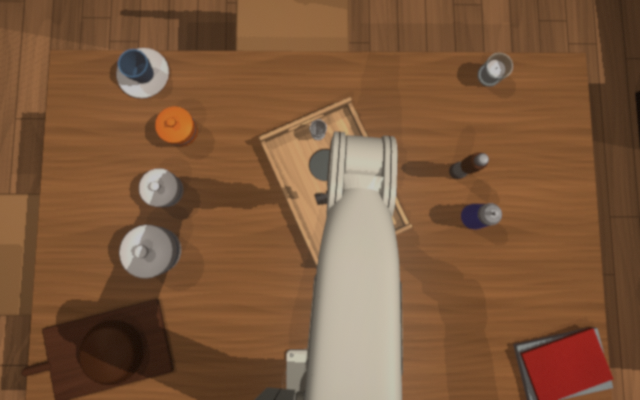

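The stone fills the recess with a thin dark ring round it. The tray and egg cup are in the same pixels as at the start. One enlarged wrist crop to confirm it is flush, plus a tray-shift check.

```bash
python3 - <<'E'
from h import *
import cv2,pickle
a=cv2.imread("pics/wrist7.png")
cv2.imwrite("pics/w7.png",cv2.resize(a[215:305,270:370],None,fx=6,fy=6,interpolation=2))
c=pickle.load(open("wrist7.pkl","rb")); print([ray(c,(319,259),z)[:2].round(1) for z in (20,30)])
A=cv2.imread("pics/scene0.png",0);B=cv2.imread("pics/scene7.png",0)
for n,(y,x) in {"end wall":(235,250),"egg":(222,280),"side":(200,335)}.items():
    r=cv2.matchTemplate(B[y-8:y+42,x-8:x+43],A[y:y+34,x:x+35],cv2.TM_CCOEFF_NORMED); print(n,cv2.minMaxLoc(r)[1::2])
E
```

```text
[array([604.9, -10.3]), array([599.3, -12.2])]
end wall (0.998544454574585, (8, 8))
egg (0.9746029376983643, (8, 8))
side (0.8305275440216064, (7, 16))
```

View pics/w7.png

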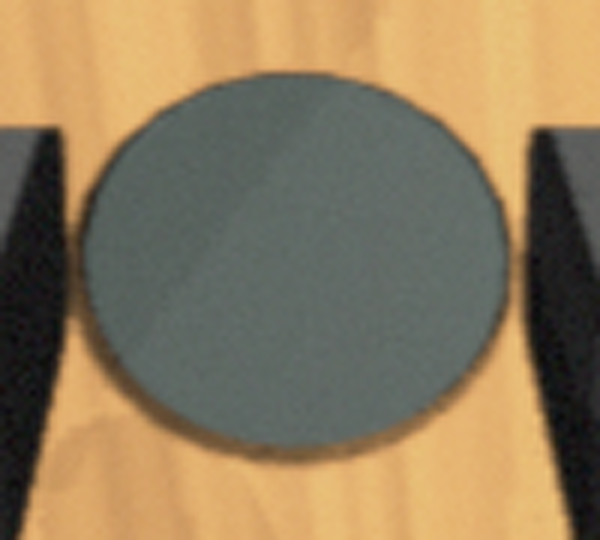

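The disc's centre, taken at flush height, is (604.9,−10.3). That matches the recess at (605,−10). The fingers also passed the rear-rim line with no force, so the rear edge has dropped. Handing in.

```bash
python3 -c "
from rig import manip,telemetry
print(telemetry.state()['clock']); print(manip.job_done())"
```

```text
9.575
the job is handed in; nothing more can be done
None
```

I pushed the stone about 130 mm along the tray with the half-open fingertips until it dropped into the recess. Then I backed off, lifted clear and handed in at 9.6 s.

**Seating:** the last wrist view puts the disc's centre at (604.9, −10.3) mm at flush height, and the recess measured (605, −10) mm. Its outline fits the recess. The final 4 mm of pushing met at most about 1 N, so the rear edge had come off the rim. I judged flushness from the pictures and that force, and did not press on the disc to test it.

**Tray and egg cup:** the scene pictures before and after match to the pixel at the tray's end wall and at the egg cup. The same check on the tray's long side was inconclusive: a poor match (0.83), probably because of changed shadows.

**Other objects:** the butter bell, sugar shaker and pepper mill look unmoved in the top view.

**Disagreement and contact:** the scene camera placed the recess about 8 mm from where the top camera did, so I used the scene camera only for relative positions. While finding the floor height, the fingertips pressed on the tray with about 21 N for a moment.

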